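# Stamp the seal onto a finished fish print

## Task

Stamp the seal onto the finished fish print: set the red self-inking stamp down centred and square in the red printed box, its white-labelled front towards the print's lower edge, and press its head fully down to the stop. Then stand the stamp gently back in its empty compartment of the bamboo tray, upright and with its head sprung up. Do not press the head down anywhere else, and leave the other things on the table where they are.

Things in the scene. Friction and masses are not known exactly. Their poses are not given: they have to be found in the camera images.
- stamp: Self-inking stamp, 0.26 kg, 112 mm tall, upright in the tray. Origin: centre of the foot's underside; x from front to back, y left, z up. Front (-x): the side with the white label and white strip on the top. Black foot 62 (x) x 74 (y) x 9 mm; from 45 to 112 mm up the red flat-faced head, 48 (x) x 66 (y) x 67 mm: hold it by this. Its seal, 40 x 40 mm, prints centrally under the foot.
- stamp_head (a joint): Travel of the stamp's red head down over its foot, in m: 0 up, 0.022 at the stop, where the seal prints. A spring returns it: about 6 N to start it, 13 N at the stop. Carried by its head, the stamp hangs at 0; once the foot stands on something, lowering the held head presses it.
- stamp_top (a point): Centre of the top face of the red head; moves down with it. 112 mm above the foot's underside when up, 90 mm when fully pressed.
- stamp_front (a point): Middle of the front lower edge of the foot, 31 mm in front (-x) of the stamp's origin.
- card: Fish print mounted on white board 190 (x) x 260 (y) x 4 mm, taped flat to the table (fixed). Origin: centre of its underside; -x is the print's lower edge (robot's side), y its left, z up.
- seal_box (a point): Centre of the red printed outline for the seal, 56 x 56 mm, on the card's upper face (4 mm above the table), at the print's lower right (50 mm towards the lower edge and 80 mm towards the right of the card's centre). Axes as the card's: the stamp's x and y must point along them.
- tray: Bamboo stamp tray (fixed). Origin: under the centre of the compartment where the stamp belongs, on the table; the compartment is 107 (x) x 130 (y) mm inside, lined with dark felt, its floor 4 mm above the table, its rim 16 mm above the table. Beyond the compartment (+x) a second one, 60 mm long, holds two flat ink cassettes 13 mm high.
- palette: White round porcelain palette with dabs of colour, 132 mm across, 17 mm high; origin under its centre. Leave alone.
- wash_cup: Murky plastic cup with a brush in it, 72 mm across, 150 mm high with the brush; origin under its centre. Leave alone.
- jar_green: Paint jar with green label, 58 mm across, 75 mm high; origin under its centre. Leave alone.
- jar_red: Paint jar with red label, 58 mm across, 75 mm high; origin under its centre. Leave alone.
- brush_pot: Blue ceramic pot of brushes, 84 mm across, 240 mm high with the brushes; origin under its centre. Leave alone.
- dabber: Padded inking dabber standing on its pad, turned wooden handle up, 60 mm across, 108 mm high; origin under its centre. Leave alone.
- brayer: Rubber ink roller with wooden handle lying flat, 165 mm long (x), roller 80 mm wide at its +x end, 36 mm high; origin below its middle. Leave alone.
- flat_brush: Blue flat brush lying, 200 mm long (x), 10 mm thick; origin below its middle. Leave alone.

How it is judged:
By the outcome, as a careful person would: the job done as asked, in the order asked, and still so for the second after the job is handed in, with the robot touching nothing.
It also fails if it takes over 51 s, if anything falls off the work surface, if the arm or the gripper's body presses on something with over 40 N, if the wrist force passes 120 N, or if a joint passes its speed limit or range.

## Robot

A 6-joint arm with a two-finger parallel gripper is mounted at the origin on the work surface. World frame = base frame: x ahead of the robot, y to its left, z up, the work surface at z = 0. Lengths are in m, angles in rad, forces in N, time in s.
With the tool pointing down it reaches from about 0.25 to 0.725 m from the base axis. Payload 4 kg.
Tool frame: the origin (TCP) lies midway between the tips of the shut fingers; the grasp point (between the pads) lies 19 mm behind it (bot.grip_depth is the distance from the TCP to the grasp point, in m); z points along the fingers, y is the line along which they close (so a half turn about z gives the same grasp; the last joint's range is limited). The gripper opens to 85 mm and grips with 20 to 120 N. Pads are 22 mm wide; open, the fingers measure 114 mm over their backs; the gripper's body (76 mm by 85 mm) begins 54 mm behind the grasp point. The pads swing forward as they close: fully open they stand 13 mm farther back than shut.
Start: joints at [-1.259, 0.241, 0.005, 1.335, 0, 1.571], TCP at [0.153, -0.476, 0.231] pointing down, gripper open.
Joint ranges: [-2.72, 2.72], [-1.05, 1.87], [-1.09, 1.28], [-1.99, 2.15], [-1.42, 1.44], [-3.14, 3.14]. Speed limits (rad/s): [2.79, 2.79, 3.14, 3.14, 3.14, 3.14].

## Interface

Orientations are given as a unit quaternion [x, y, z, w].
In Python, from workcell import bot gives the robot as it stands.
- The arm moves only by the shell command python3 -m creep 'ROWS'. ROWS is JSON, one flat list of numbers, 5 for each row, row after row: the shift along the world's x, y, z in m, then the turn about the world's z in rad, then the finger opening in m, from 0 to 0.0854. In form: [x, y, z, twist, claw, x, y, z, twist, claw, ...]. A call has 1 to 10 rows; each row is the pose to reach, as a shift and turn from the pose commanded when the call began; what a row does not reach only later rows make up. A row lasts 1/12 s, in which the tool goes at most 41.7 mm and 7.16 degrees, less where a joint would pass 70% of its speed; a pose out of reach is approached as far as the arm can. A call with a gripper value outside its range is refused whole. The fingers move at their own pace and stop on an object; the grip force is fixed at half the most. Time passes only in rows, so rows that repeat a pose let the fingers close. It gives the time, the measured TCP pose, the force, the opening and the grip force at its end, in the units of the state.
- bot.get_obs(): the state, without advancing time (a new reading comes with each control period).
- bot.camera(name): name is "side" or "top" or "wrist"; returns a dict with "pixels" (400x640x3 uint8, red, green, blue), "camera_matrix" (3x3 intrinsics, pixels), "extrinsics" (4x4, takes a point from world to camera coordinates); the wrist camera has in their place "T_tool_cam" (4x4, takes a point from camera to tool coordinates, whose origin is the TCP and whose axes are the flange's). Camera axes: x right, y down, z forward; pixel columns grow to the right and rows downward; lengths in m; the calibration is good to about 2 mm. A picture is of the moment at which its call begins: read the wrist's pose just before it. There is no depth.
- bot.job_done(): hands the job in; it is judged then, once.
Trained networks look in the newest picture that a camera, given by its name, has taken for a name from the list of things; names that differ only in an ending like _2 or _b are one class to them, and where a whole thing is asked for, a point or a joint stands for the part that bears it (a point fixed in the world has none). Each returns a list of dicts, best first, with "score" (0 to 1); they miss things now and then, are a little off and sometimes report something else, mostly with a low value. They report only what shows in the picture. A call takes as long as a camera call.
- bot.look_for(camera, thing): "centre" ([column, row] as shares, 0 to 1, of the picture: columns of its width, rows of its height, amid what is visible of it).
- bot.place_of(camera, thing): "centre" ([column, row] as shares, 0 to 1, of the picture: columns of its width, rows of its height: a listed point, or the origin of a listed thing).
The state is a dict: "clock": time; "joint_pos": joint angles; "joint_vel": joint speeds; "tau": joint torques, N m; "eef_pos": TCP position; "tool_rot": TCP orientation; "ft_force": force on the tool from outside, world axes, zero at the start; "ft_torque": the same for the moment, N m; "grip_width": finger opening in m; "grasp_force": force on a finger pad.
Only numpy, scipy, OpenCV 4.12 (cv2) and the standard library are available. Lean on these libraries where they do the work, as an engineer would, in place of code of your own. Each camera call takes 0.05 s, during which the arm holds its last target. There are 200 camera calls.

## Working session

There is one attempt and no reset: what is moved stays moved. The work goes in short steps, Python scripts to look and compute and a shell command to move; the robot and the scene stay as the last step left them, time stands still between calls to the robot, and variables do not carry over. Pictures are saved under pics/ and viewed, at most 11 in all, crops included, and the job is handed in when it is done.

```bash
mkdir -p pics; ls; cat > h.py <<'E'
import numpy as np, cv2
from scipy.spatial.transform import Rotation as R
from workcell import bot
def cam(name,save=None):
    o=bot.get_obs(); c=bot.camera(name)
    K=np.array(c["camera_matrix"])
    if name=="wrist":
        T=np.eye(4);T[:3,:3]=R.from_quat(o["tool_rot"]).as_matrix();T[:3,3]=o["eef_pos"]
        E=np.linalg.inv(T@np.array(c["T_tool_cam"]))
    else: E=np.array(c["extrinsics"])
    if save: cv2.imwrite("pics/"+save,cv2.cvtColor(np.asarray(c["pixels"]),cv2.COLOR_RGB2BGR))
    return K,E
def ray(K,E,s):
    p=np.array([s[0]*640,s[1]*400,1]);Ti=np.linalg.inv(E)
    return Ti[:3,3],Ti[:3,:3]@np.linalg.inv(K)@p
def atz(K,E,s,z):
    o,d=ray(K,E,s);return o+d*(z-o[2])/d[2]
def tri(rs):
    A=0;b=0
    for o,d in rs:
        d=d/np.linalg.norm(d);M=np.eye(3)-np.outer(d,d);A=A+M;b=b+M@o
    return np.linalg.solve(A,b)
E
python3 - <<'E'
from h import *
np.set_printoptions(precision=4,suppress=True)
C={n:cam(n,n+"0.png") for n in("top","side","wrist")}
for t in ["stamp","stamp_top","stamp_front","card","seal_box","tray","palette","wash_cup","jar_green","jar_red","brush_pot","dabber","brayer","flat_brush"]:
    rs=[]
    for n in C:
        L=bot.place_of(n,t)
        if L:
            z={"stamp_top":.116,"seal_box":.004,"stamp":.004,"stamp_front":.004}.get(t,0)
            s=L[0]; print(t,n,round(s["score"],2),np.array(s["centre"])*[640,400],atz(*C[n],s["centre"],z),len(L))
            if s["score"]>.5: rs.append(ray(*C[n],s["centre"]))
    if len(rs)>1: print("   tri",tri(rs))
print(bot.get_obs())
E
```

```text
pics
stamp top 0.93 [405.184 245.52 ] [ 0.4859 -0.2812  0.004 ] 1
stamp side 0.91 [310.528 288.12 ] [ 0.4779 -0.2691  0.004 ] 1
   tri [ 0.4807 -0.279   0.0139]
stamp_top top 0.57 [405.824 244.48 ] [ 0.4839 -0.265   0.116 ] 2
stamp_top side 0.92 [311.104 254.4  ] [ 0.4792 -0.2745  0.116 ] 2
   tri [ 0.4826 -0.266   0.1086]
stamp_front top 0.91 [400.704 258.88 ] [ 0.4435 -0.2671  0.004 ] 3
stamp_front side 0.9 [295.104 289.68 ] [ 0.44  -0.266  0.004] 2
   tri [ 0.4417 -0.2668  0.0047]
card top 0.92 [306.176 220.6  ] [0.5595 0.0337 0.    ] 1
card side 0.83 [313.728 218.92 ] [0.5474 0.0254 0.    ] 2
   tri [ 0.5548  0.0347 -0.0067]
seal_box top 0.66 [330.624 243.   ] [ 0.4895 -0.0454  0.004 ] 1
seal_box side 0.88 [299.392 230.92 ] [ 0.4917 -0.0322  0.004 ] 1
   tri [ 0.4893 -0.0453  0.0139]
tray top 0.85 [409.92 244.2 ] [ 0.4905 -0.2969  0.    ] 1
palette top 0.8 [226.304 248.88 ] [0.4649 0.2847 0.    ] 1
palette side 0.76 [276.992 185.4  ] [0.4609 0.2605 0.    ] 2
   tri [ 0.4644  0.2878 -0.0157]
wash_cup top 0.58 [265.408 161.68 ] [0.7482 0.1696 0.    ] 1
wash_cup side 0.88 [359.872 1
[... 784 characters left out ...]
384 379.6  ] [ 0.4041 -0.4968  0.    ] 1
   tri [ 0.3989 -0.4977  0.0022]
flat_brush top 0.49 [163.328 261.28 ] [0.4222 0.4821 0.    ] 2
flat_brush side 0.49 [262.208 159.2  ] [0.4285 0.4875 0.    ] 1
{'clock': 2.25, 'joint_pos': array([-1.259 ,  0.2406,  0.0049,  1.3352, -0.    ,  1.5708]), 'joint_vel': array([-0.0009,  0.0006,  0.0002,  0.0008, -0.0018, -0.0016]), 'tau': array([  0.0002, -37.2204,  25.2686,   0.0014,   0.    ,  -0.    ]), 'eef_pos': array([ 0.1534, -0.4759,  0.2313]), 'tool_rot': array([ 0.9879,  0.1553, -0.    , -0.    ]), 'ft_force': array([ 0.3955,  0.8395, -0.4184]), 'ft_torque': array([ 0.0044,  0.0221, -0.0179]), 'grasp_force': 0.0, 'grip_width': 0.08560443470609545}
```

View pics/top0.png

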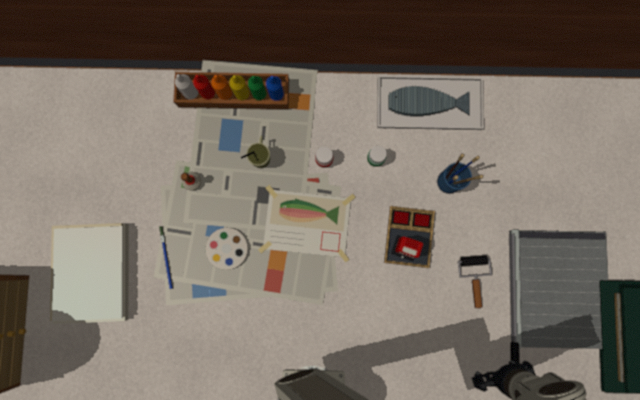

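View pics/side0.png

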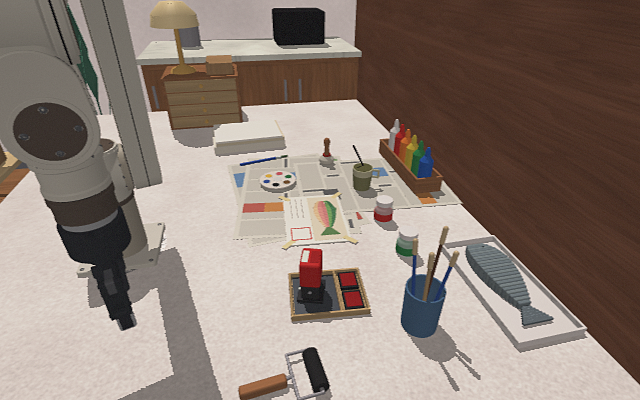

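The top view shows the stamp at about (409,246) in the left part of the tray. The seal box is at (330,242) on the card, which is turned about -0.12 rad. Next I move the wrist camera over the stamp.

```bash
python3 -m creep '[0.03,0.02,0.02,-0.06,0.085,0.06,0.04,0.04,-0.12,0.085,0.09,0.06,0.05,-0.18,0.085,0.12,0.08,0.06,-0.24,0.085,0.15,0.10,0.07,-0.3,0.085,0.18,0.12,0.08,-0.3,0.085,0.21,0.14,0.09,-0.3,0.085,0.24,0.17,0.1,-0.3,0.085,0.26,0.2,0.1,-0.3,0.085,0.26,0.2,0.1,-0.3,0.085]'
cat > m.py <<'E'
from h import *
import sys
np.set_printoptions(precision=4,suppress=True)
def meas(save,ts=("stamp","stamp_top","stamp_front","tray","seal_box","card")):
    C=cam("wrist",save); out={}
    for t in ts:
        L=bot.place_of("wrist",t)
        if L:
            z={"stamp_top":.116,"seal_box":.004,"stamp":.004,"stamp_front":.004}.get(t,0)
            s=L[0]; out[t]=ray(*C,s["centre"]); print(t,len(L),round(s["score"],2),np.array(s["centre"])*[640,400],atz(*C,s["centre"],z))
    return out
if __name__=="__main__":
    import pickle,os
    m=meas(sys.argv[1]+".png"); pickle.dump(m,open(sys.argv[1]+".pkl","wb"))
    if len(sys.argv)>2:
        a=pickle.load(open(sys.argv[2]+".pkl","rb"))
        for t in m:
            if t in a: print("tri",t,tri([m[t],a[t]]))
    o=bot.get_obs(); print(o["clock"],o["eef_pos"],o["joint_pos"]); 
E
python3 m.py w1; python3 -c "
from h import *
print(np.array(bot.camera('wrist')['T_tool_cam']).round(3))"
```

```text
clock: 3.08
eef_pos: [0.4172, -0.2712, 0.3319]
tool_rot: [1.0, 0.01, 0.001, -0.001]
ft_force: [-0.0, -0.5, 0.7]
grip_width: 0.0853
grasp_force: 0.0
stamp 1 0.86 [322.688 118.   ] [ 0.4753 -0.2744  0.004 ]
stamp_top 2 0.81 [326.592 117.4  ] [ 0.4798 -0.2777  0.116 ]
tray 1 0.96 [331.52 117.  ] [ 0.477  -0.2883  0.    ]
seal_box 1 0.9 [171.904 102.6  ] [ 0.4938 -0.0411  0.004 ]
card 1 0.94 [115.584  66.72 ] [ 0.5437  0.0391 -0.    ]
3.4333 [ 0.4124 -0.277   0.3312] [-0.5912  0.216   0.2301  1.5853 -0.0002  2.5411]
[[-0.    -0.956 -0.293  0.074]
 [ 1.    -0.001  0.    -0.001]
 [-0.    -0.293  0.956 -0.143]
 [ 0.     0.     0.     1.   ]]
```

View pics/w1.png

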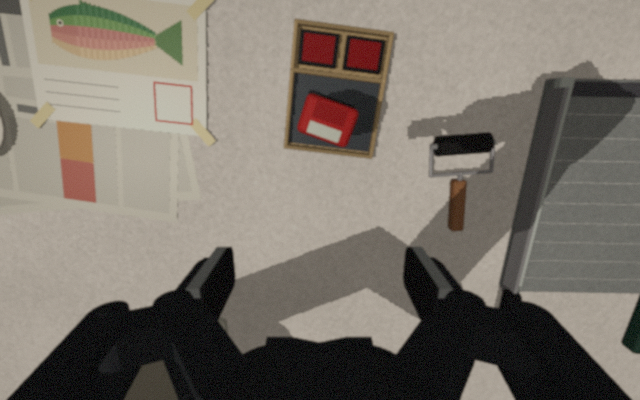

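The wrist view shows the stamp's head at about (328,118), turned roughly -0.3 rad, with its white strip towards the robot. The tray corners are at (289,148) and (373,157), so it is turned about -0.1 rad. The box is at (173,103). I'll grip across the 48 mm side, which puts the tool yaw near 1.27.

```bash
python3 -m creep '[0.01,-0.01,-0.01,0.12,0.085,0.02,-0.02,-0.02,0.24,0.085,0.03,-0.03,-0.03,0.36,0.085,0.04,-0.04,-0.04,0.48,0.085,0.05,-0.045,-0.05,0.6,0.085,0.05,-0.045,-0.05,0.72,0.085,0.05,-0.045,-0.05,0.84,0.085,0.05,-0.045,-0.05,0.96,0.085,0.05,-0.045,-0.05,1.08,0.085,0.05,-0.045,-0.05,1.2,0.085]'
python3 -m creep '[0,0,0,0.06,0.085,0,0,0,0.06,0.085,0,0,0,0.06,0.085]' 
python3 m.py w2 w1
```

```text
clock: 4.32
eef_pos: [0.4626, -0.3219, 0.2811]
tool_rot: [0.821, 0.571, -0.0, -0.0]
ft_force: [-0.3, -0.5, 0.0]
grip_width: 0.085
grasp_force: 0.0
clock: 4.57
eef_pos: [0.4628, -0.3216, 0.2812]
tool_rot: [0.806, 0.593, -0.0, -0.0]
ft_force: [-0.3, 0.0, 0.6]
grip_width: 0.0853
grasp_force: 0.0
stamp 1 0.66 [318.592 127.28 ] [ 0.476  -0.2757  0.004 ]
stamp_top 1 0.84 [319.488 134.48 ] [ 0.4769 -0.2758  0.116 ]
tray 1 0.31 [318.528 127.48 ] [ 0.4757 -0.2762  0.    ]
tri stamp [ 0.4763 -0.274   0.0303]
tri stamp_top [ 0.4774 -0.2787  0.0808]
tri tray [ 0.4645 -0.3074 -0.4736]
4.9167 [ 0.4634 -0.3209  0.2813] [-0.6057  0.3573  0.2943  1.5078  0.      1.2645]
```

View pics/w2.png

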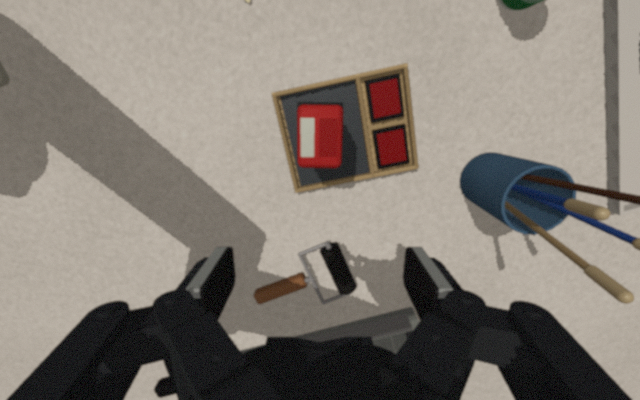

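```bash
cat > seg.py <<'E'
from h import *
import sys
def big(m,near):
    n,l,s,c=cv2.connectedComponentsWithStats(m.astype(np.uint8))
    i=1+np.argmin([np.hypot(*(c[k]-near))+(1e4 if s[k,4]<300 else 0) for k in range(1,n)])
    return l==i
def rect(m):
    p=np.argwhere(m)[:,::-1].astype(np.int32); r=cv2.minAreaRect(cv2.convexHull(p)); return cv2.boxPoints(r)+.5
def world(K,E,q,z): return np.array([atz(K,E,(x/640,y/400),z) for x,y in q])
def desc(n,w):
    e=np.diff(np.vstack([w,w[:1]]),axis=0)[:,:2]
    print(n,"c",w.mean(0).round(4),"sides",np.linalg.norm(e,axis=1).round(4),"ang",np.arctan2(e[:,1],e[:,0]).round(3))
E
cat > s2.py <<'E'
from seg import *
K,E=cam("wrist","w3.png"); im=cv2.imread("pics/w3.png"); h=cv2.cvtColor(im,cv2.COLOR_BGR2HSV)
H,S,V=[h[...,i].astype(int) for i in range(3)]
red=((H<8)|(H>172))&(S>150)&(V>110)
yy,xx=np.mgrid[:400,:640]
roi=(np.hypot(xx-320,yy-135)<50)
m=big(cv2.morphologyEx((red&roi).astype(np.uint8),cv2.MORPH_CLOSE,np.ones((25,25))),(320,135))
q=rect(m); print(q); desc("head",world(K,E,q,.116))
b=im[...,2].astype(int)-im[...,0]; roi=(xx>265)&(xx<425)&(yy>55)&(yy<202)
tr=(H>=10)&(H<26)&(S>75)&roi
n,l,s,c=cv2.connectedComponentsWithStats(tr.astype(np.uint8)); m=l==1+np.argmax(s[1:,4])
q=rect(m); print(q); desc("tray",world(K,E,q,.016))
v=im.copy(); v[m]=(0,255,0)
cv2.imwrite("pics/dbg.png",cv2.resize(v[40:220,240:440],None,fx=3,fy=3))
E
python3 s2.py
```

```text
[[297.5 106.5]
 [341.5 106.5]
 [341.5 167.5]
 [297.5 167.5]]
head c [ 0.4764 -0.2784  0.116 ] sides [0.0446 0.0628 0.0474 0.0628] ang [-0.3   -1.848  2.841  1.249]
[[272.05542  93.81206]
 [406.3498   64.80446]
 [428.43652 167.05772]
 [294.14215 196.06532]]
tray c [ 0.5155 -0.2946  0.016 ] sides [0.1785 0.1408 0.1974 0.1442] ang [-0.1   -1.558  3.063  1.45 ]
```

View pics/dbg.png

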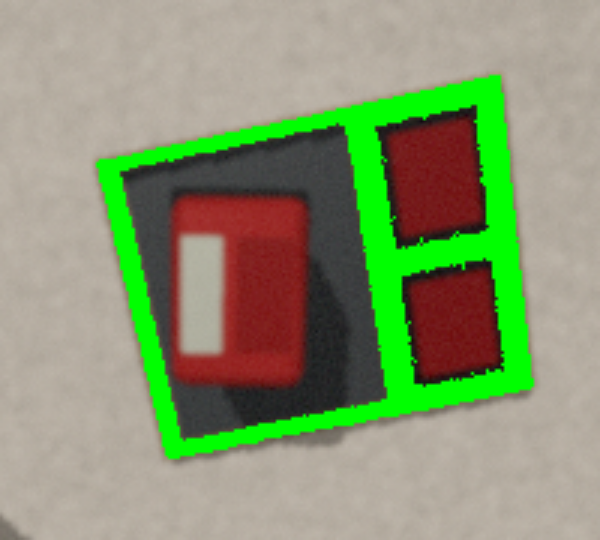

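The crop shows the tray mask fitting well. The outer corners are at crop (98,160), (498,75), (533,388) and (172,460), and the head is square in the image.

```bash
cat > s3.py <<'E'
from seg import *
o=bot.get_obs(); K,E=cam("wrist")
for n,z,q in (("outer",.016,[(98,160),(498,75),(533,388),(172,460)]),("inner",.016,[(122,175),(345,127),(385,398),(180,438)])):
    w=world(K,E,np.array(q)/3+[240,40],z); desc(n,w); print(w.round(4))
    if n=="outer":
        u=(w[1]-w[0]+w[2]-w[3]);u/=np.linalg.norm(u); wid=(np.linalg.norm(w[0]-w[3])+np.linalg.norm(w[1]-w[2]))/2
        t=(wid-.13)/2; print("yaw",np.arctan2(u[1],u[0]),"wall",t,"comp centre",(w[0]+w[3])/2+u*(t+.0535))
print(np.linalg.inv(E)[:3,3],o["clock"])
E
python3 s3.py
```

```text
outer c [ 0.5133 -0.2935  0.016 ] sides [0.1771 0.1401 0.1764 0.1414] ang [-0.103 -1.664  3.046  1.483]
[[ 0.4315 -0.2142  0.016 ]
 [ 0.6077 -0.2325  0.016 ]
 [ 0.5947 -0.372   0.016 ]
 [ 0.4191 -0.3551  0.016 ]]
yaw -0.09959392073403052 wall 0.005377304087218343 comp centre [ 0.48389626 -0.29054877  0.016     ]
inner c [ 0.4828 -0.2896  0.016 ] sides [0.1003 0.1233 0.1003 0.1231] ang [-0.1   -1.678  3.04   1.463]
[[ 0.4396 -0.2233  0.016 ]
 [ 0.5393 -0.2333  0.016 ]
 [ 0.5261 -0.3559  0.016 ]
 [ 0.4263 -0.3457  0.016 ]]
[ 0.48471551 -0.24792611  0.42435584] 4.9667
```

The compartment centre is at about (0.484, -0.290) with yaw -0.10. The head top is at (0.476, -0.278) with yaw -0.30. I move over the head and check its height from a second view.

```bash
python3 -m creep '[0.006,0.02,-0.03,0,0.085,0.013,0.042,-0.06,0,0.085,0.013,0.042,-0.08,0,0.085,0.013,0.042,-0.08,0,0.085,0.013,0.042,-0.08,0,0.085]'
python3 m.py w4 w2
python3 - <<'E'
from seg import *
# height from red head in both pictures
T=[]
import pickle
K,E=cam("wrist","w5.png")
h=cv2.cvtColor(cv2.imread("pics/w5.png"),cv2.COLOR_BGR2HSV);H,S,V=[h[...,i].astype(int) for i in range(3)]
red=((H<8)|(H>172))&(S>150)&(V>110); 
n,l,s,c=cv2.connectedComponentsWithStats(cv2.morphologyEx(red.astype(np.uint8),cv2.MORPH_CLOSE,np.ones((25,25)))); i=1+np.argsort(-s[1:,4])[:3]; print(s[i],c[i])
print(np.linalg.inv(E)[:3,3])
E
```

```text
clock: 5.43
eef_pos: [0.4758, -0.2784, 0.2007]
tool_rot: [0.804, 0.594, -0.001, -0.001]
ft_force: [-0.6, -0.0, -0.4]
grip_width: 0.0848
grasp_force: 0.0
stamp 1 0.85 [317.824 171.   ] [ 0.4742 -0.2753  0.004 ]
stamp_top 1 0.76 [320.128 202.   ] [ 0.476  -0.2778  0.116 ]
stamp_front 1 0.78 [292.608 173.68 ] [ 0.4444 -0.2695  0.004 ]
tri stamp [ 0.4751 -0.2753  0.0054]
tri stamp_top [ 0.477  -0.2749  0.1251]
5.7833 [ 0.4769 -0.2797  0.2026] [-0.5304  0.3566  0.0897  1.3015  0.      1.3401]
[[ 291  153   55   82 4222]
 [ 380  117   39   94 2511]] [[317.59663667 194.84959735]
 [399.50776583 163.20669056]]
[ 0.4979628  -0.20653853  0.34557238]
```

View pics/w4.png

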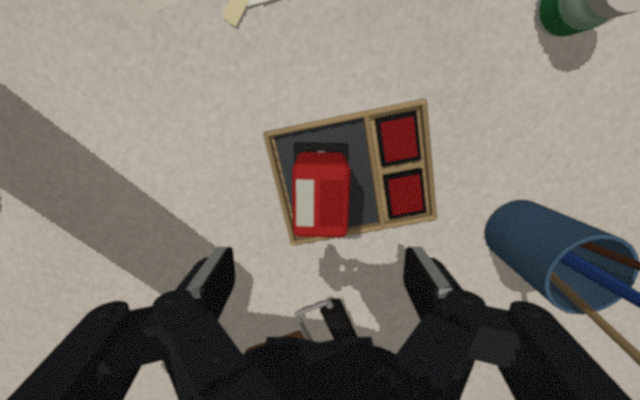

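The second view agrees: foot at z≈0.005 and top at about 0.12, with the head at (320,200) square between the fingers. Descending and gripping.

```bash
python3 -m creep '[0,0,-0.03,0,0.085,0,0.001,-0.06,0,0.085,0,0.001,-0.085,0,0.085,0,0.001,-0.105,0,0.085,0,0.001,-0.12,0,0.085,0,0.001,-0.129,0,0.085,0,0.001,-0.129,0,0.085,0,0.001,-0.129,0,0.085]'
python3 -m creep '[0,0,0,0,0.06,0,0,0,0,0.04,0,0,0,0,0.04,0,0,0,0,0.04,0,0,0,0,0.04,0,0,0,0,0.04,0,0,0,0,0.04]'
```

```text
clock: 6.5
eef_pos: [0.4765, -0.2781, 0.0725]
tool_rot: [0.805, 0.594, -0.0, -0.0]
ft_force: [-1.2, -0.0, 0.9]
grip_width: 0.0852
grasp_force: 0.0
clock: 7.08
eef_pos: [0.4771, -0.2784, 0.0736]
tool_rot: [0.805, 0.594, 0.0, 0.001]
ft_force: [-0.8, -0.3, 5.8]
grip_width: 0.0476
grasp_force: 63.8
```

```bash
python3 -m creep '[0,0,0.01,0,0.04,0,0,0.03,0,0.04,0,0,0.06,0,0.04,0,0.01,0.09,0.03,0.04,0.003,0.03,0.12,0.06,0.04,0.006,0.06,0.13,0.09,0.04,0.01,0.09,0.13,0.12,0.04,0.013,0.12,0.13,0.15,0.04,0.013,0.14,0.13,0.18,0.04,0.013,0.14,0.13,0.18,0.04]'
python3 -m creep '[0,0,0,0,0.04,0,0,0,0,0.04]'
python3 m.py c1
```

```text
clock: 7.92
eef_pos: [0.4886, -0.134, 0.2024]
tool_rot: [0.746, 0.666, 0.0, -0.001]
ft_force: [-0.4, 0.2, -2.7]
grip_width: 0.0476
grasp_force: 63.1
clock: 8.08
eef_pos: [0.4892, -0.1381, 0.2023]
tool_rot: [0.748, 0.664, -0.0, -0.0]
ft_force: [0.0, -0.6, -3.1]
grip_width: 0.0471
grasp_force: 63.1
stamp 1 0.59 [316.928 207.4  ] [ 0.4809 -0.1815  0.004 ]
stamp_top 2 0.95 [319.424 300.2  ] [ 0.4776 -0.2332  0.116 ]
stamp_front 1 0.82 [275.392 209.92 ] [ 0.4291 -0.1786  0.004 ]
seal_box 1 0.69 [310.4   86.48] [ 0.4909 -0.0407  0.004 ]
card 2 0.78 [355.328   5.92 ] [0.5469 0.0315 0.    ]
8.4333 [ 0.4893 -0.1385  0.2022] [-0.2759  0.272  -0.03    1.269  -0.0001  1.4151]
```

View pics/c1.png

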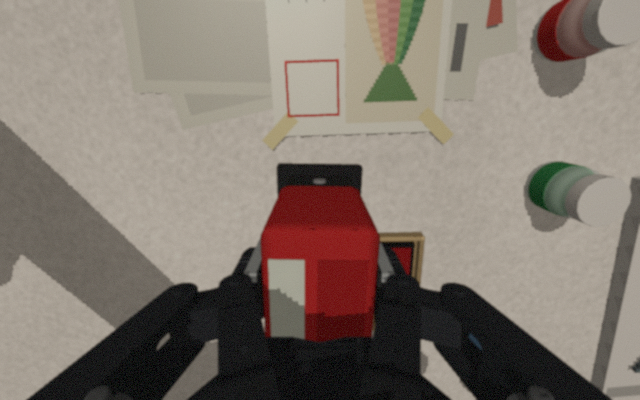

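The stamp hangs squarely in the grip with its label on the left (-x). The red box spans about (286,61) to (340,117). Next I measure the box and the stamp's offset in the hand.

```bash
cat > box.py <<'E'
from seg import *
import sys
np.set_printoptions(precision=4,suppress=True)
def box(name,near):
    K,E=cam("wrist",name); im=cv2.imread("pics/"+name); h=cv2.cvtColor(im,cv2.COLOR_BGR2HSV);H,S,V=[h[...,i].astype(int) for i in range(3)]
    yy,xx=np.mgrid[:400,:640]
    m=((H<10)|(H>170))&(S>60)&(abs(xx-near[0])<40)&(abs(yy-near[1])<45)
    l=cv2.connectedComponentsWithStats(m.astype(np.uint8)); k=1+np.argmax(l[2][1:,4]); m=l[1]==k
    p=np.argwhere(m)[:,::-1].astype(np.float32)+.5
    # fit in world plane, so that the square is a square
    w=world(K,E,p,.004)[:,:2]; r=cv2.minAreaRect((w*1000).astype(np.float32)); print("box",np.array(r[0])/1000,np.array(r[1]),r[2],len(p))
    c=w-np.array(r[0])/1000; u=[]
    for a in range(4): pass
    th=np.deg2rad(r[2]); B=np.array([[np.cos(th),np.sin(th)],[-np.sin(th),np.cos(th)]])
    q=c@B.T; hx=np.array(r[1])/2000
    s=[q[(abs(q[:,i]-sg*hx[i])<.004)&(abs(q[:,1-i])<hx[1-i]-.006)] for i in(0,1) for sg in(1,-1)]
    print("outline slopes",[np.degrees(np.polyfit(a[:,1-i//2],a[:,i//2],1)[0]).round(2) for i,a in enumerate(s)],"mids",[a[:,i//2].mean().round(4) for i,a in enumerate(s)])
    return K,E,im
if __name__=="__main__":
    K,E,im=box("c2.png",(313,88)); o=bot.get_obs()
    T=np.eye(4);T[:3,:3]=R.from_quat(o["tool_rot"]).as_matrix();T[:3,3]=o["eef_pos"]; Ti=np.linalg.inv(T); z=o["eef_pos"][2]
    print("pose",o["eef_pos"],np.arctan2(*(T[:2,0][::-1])))
    for n,dz,q in (("foottop",-.0606,[(278,165),(362,165)]),("headtop",.0424,[(267,232),(376,232),(264,338),(373,338)])):
        for w in world(K,E,q,z+dz): print(n,(Ti@[*w,1])[:3])
    cv2.imwrite("pics/c2c.png",cv2.resize(im[40:360,220:420],None,fx=2.5,fy=1.85))
    cv2.imwrite("pics/c2c.png",cv2.resize(im[150:350,240:400],None,fx=3,fy=3))
E
python3 box.py
```

```text
box [ 0.4926 -0.0435] [59.3014 58.7921] 84.7330093383789 589
outline slopes [np.float64(-0.07), np.float64(-0.35), np.float64(0.3), np.float64(-0.07)] mids [np.float64(0.028), np.float64(-0.0281), np.float64(0.0279), np.float64(-0.0282)]
pose [ 0.4893 -0.1384  0.2022] 1.4507472895674014
foottop [ 0.0363 -0.0297  0.0606]
foottop [0.0362 0.0299 0.0606]
headtop [ 0.0308 -0.0203 -0.0424]
headtop [ 0.0308  0.0207 -0.0424]
headtop [-0.0183 -0.0242 -0.0424]
headtop [-0.0183  0.0222 -0.0424]
```

View pics/c2c.png

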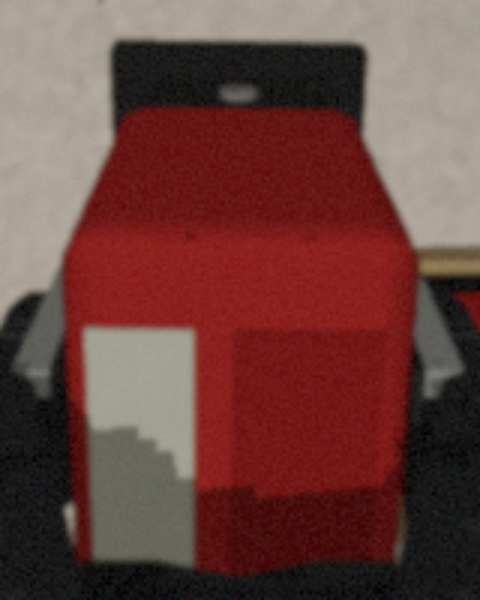

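The box outline measures 56.1 mm square, as it should, centred at (0.4926, -0.0435) with yaw -0.092. The stamp sits within 1 mm of the grip axis. I take a second, closer look from another place.

```bash
python3 -m creep '[0.001,0.01,-0.02,0.014,0.04,0.002,0.02,-0.045,0.028,0.04,0.003,0.028,-0.07,0.028,0.04,0.003,0.028,-0.075,0.028,0.04,0.003,0.028,-0.075,0.028,0.04,0.003,0.028,-0.075,0.028,0.04]'
python3 - <<'E'
from box import *
K,E=cam("wrist","c3.png"); L=bot.place_of("wrist","seal_box"); print(L[0]["score"],np.array(L[0]["centre"])*[640,400])
s=L[0]["centre"]; K,E,im=box("c3.png",(s[0]*640,s[1]*400)) if 0 else (K,E,None)
import box as b
# wider window
src=open("box.py").read().replace("<40","<55").replace("<45","<55"); ns={"__name__":"x"}; exec(src,ns)
K,E,im=ns["box"]("c4.png",(s[0]*640,s[1]*400)); o=bot.get_obs(); t=R.from_quat(o["tool_rot"]).as_matrix()
print("pose",o["eef_pos"],np.arctan2(t[1,0],t[0,0]),o["clock"])
E
```

```text
clock: 8.98
eef_pos: [0.4927, -0.1104, 0.1279]
tool_rot: [0.739, 0.674, -0.0, 0.0]
ft_force: [0.5, -0.1, -3.2]
grip_width: 0.0473
grasp_force: 63.2
0.75 [309.888 117.8  ]
box [ 0.4926 -0.0435] [59.2804 59.2615] 85.02310943603516 854
outline slopes [np.float64(-0.18), np.float64(-0.0), np.float64(-0.04), np.float64(0.21)] mids [np.float64(0.0282), np.float64(-0.028), np.float64(0.028), np.float64(-0.0282)]
pose [ 0.4938 -0.1107  0.1291] 1.479099463929405 9.1333
```

View pics/c4.png

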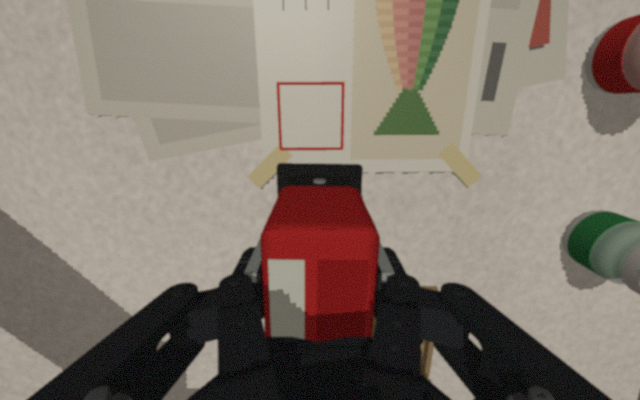

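Both views agree on the box and its plane. I cross over at this height and read the pose before lowering.

```bash
python3 -m creep '[0,0.02,0,0,0.04,0,0.045,0,0,0.04,0,0.06,0,0,0.04,0,0.0677,0,0.002,0.04,0,0.0677,0,0.002,0.04,0,0.0677,0,0.002,0.04,0,0.0677,0,0.002,0.04]'
for i in 1 2 3 4; do python3 -m creep '[0,0,0,0,0.04]' | grep -E "eef|rot"; done
```

```text
clock: 9.72
eef_pos: [0.4928, -0.043, 0.1278]
tool_rot: [0.738, 0.675, 0.0, 0.001]
ft_force: [0.5, -0.4, -2.6]
grip_width: 0.0473
grasp_force: 63.4
eef_pos: [0.4926, -0.0431, 0.1275]
tool_rot: [0.738, 0.674, 0.0, 0.0]
eef_pos: [0.4925, -0.043, 0.1273]
tool_rot: [0.738, 0.674, -0.0, 0.0]
eef_pos: [0.4924, -0.0428, 0.1273]
tool_rot: [0.738, 0.675, -0.0, 0.0]
eef_pos: [0.4924, -0.0426, 0.1273]
tool_rot: [0.738, 0.675, -0.0, -0.0]
```

```bash
python3 -m creep '[0,0,-0.015,0,0.04,0,0,-0.03,0,0.04,0,0,-0.04,0,0.04,0,0,-0.046,0,0.04,0,0,-0.049,0,0.04,0,0,-0.05,0,0.04]'
python3 -m creep '[0,0,-0.004,0,0.04,0,0,-0.008,0,0.04,0,0,-0.008,0,0.04]'
python3 -m creep '[0,0,-0.004,0,0.04,0,0,-0.01,0,0.04,0,0,-0.014,0,0.04,0,0,-0.014,0,0.04]'
```

```text
clock: 10.55
eef_pos: [0.4922, -0.0422, 0.0769]
tool_rot: [0.738, 0.675, -0.0, -0.0]
ft_force: [0.3, -0.2, -2.7]
grip_width: 0.0474
grasp_force: 63.4
clock: 10.8
eef_pos: [0.4934, -0.0422, 0.0702]
tool_rot: [0.738, 0.675, 0.001, 0.001]
ft_force: [-1.8, 1.0, 6.8]
grip_width: 0.0475
grasp_force: 64.3
clock: 11.13
eef_pos: [0.4934, -0.0422, 0.0568]
tool_rot: [0.738, 0.675, 0.001, 0.001]
ft_force: [-3.4, 0.0, 10.7]
grip_width: 0.0471
grasp_force: 64.7
```

```bash
python3 -m creep '[0,0,-0.003,0,0.04,0,0,-0.005,0,0.04,0,0,-0.005,0,0.04]'
python3 -m creep '[0,0,-0.0015,0,0.04,0,0,-0.003,0,0.04,0,0,-0.003,0,0.04]'
```

```text
clock: 11.38
eef_pos: [0.4934, -0.0423, 0.0523]
tool_rot: [0.738, 0.675, 0.001, 0.001]
ft_force: [-3.8, -0.3, 12.0]
grip_width: 0.0475
grasp_force: 64.8
clock: 11.63
eef_pos: [0.4935, -0.0423, 0.0516]
tool_rot: [0.738, 0.675, 0.001, 0.001]
ft_force: [-8.9, 0.9, 26.5]
grip_width: 0.0477
grasp_force: 66.4
```

The force jumped to 26 N at exactly 22 mm of travel, so the head is at its stop. Lifting straight up, then backing off to see the print.

```bash
python3 -m creep '[0,0,0,0,0.04,0,0,0.006,0,0.04,0,0,0.014,0,0.04,0,0,0.022,0,0.04,0,0,0.03,0,0.04,0,0,0.045,0,0.04,0,0,0.065,0,0.04,0,0,0.08,0,0.04]'
python3 -m creep '[0,-0.03,0,0,0.04,0,-0.06,0.01,0,0.04,0,-0.085,0.02,0,0.04,0,-0.085,0.02,0,0.04,0,-0.085,0.02,0,0.04,0,-0.085,0.02,0,0.04]'
python3 -c "
from h import *
cam('wrist','p1.png');im=cv2.imread('pics/p1.png');print(bot.get_obs()['eef_pos']);cv2.imwrite('pics/p1c.png',cv2.resize(im[40:340,220:420],None,fx=2.6,fy=2))
cv2.imwrite('pics/p1c.png',cv2.resize(im[40:240,200:440],None,fx=3,fy=3))"
```

```text
clock: 12.3
eef_pos: [0.4925, -0.0422, 0.1284]
tool_rot: [0.738, 0.675, 0.0, 0.0]
ft_force: [0.5, 0.2, -2.4]
grip_width: 0.0474
grasp_force: 64.2
clock: 12.8
eef_pos: [0.492, -0.1269, 0.1468]
tool_rot: [0.738, 0.675, -0.0, -0.001]
ft_force: [-0.1, 0.5, -3.5]
grip_width: 0.0473
grasp_force: 64.4
[ 0.49178388 -0.12644635  0.14663677]
```

View pics/p1c.png

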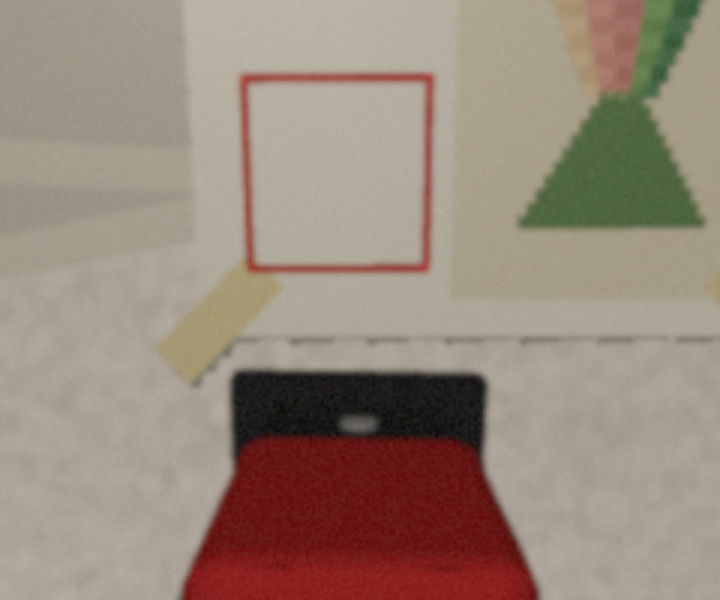

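The print itself isn't drawn in the picture, but the box is undisturbed and the force and travel confirm the stop. Now back to the tray.

```bash
python3 -m creep '[-0.002,-0.035,0,0,0.04,-0.004,-0.07,0,0,0.04,-0.006,-0.105,0,0,0.04,-0.008,-0.14,0,0,0.04,-0.008,-0.163,0,0,0.04,-0.008,-0.163,0,0,0.04,-0.008,-0.163,-0.02,0,0.04,-0.008,-0.163,-0.045,0,0.04,-0.008,-0.163,-0.06,0,0.04,-0.008,-0.163,-0.06,0,0.04]'
python3 -m creep '[0,0,-0.004,0,0.04,0,0,-0.008,0,0.04,0,0,-0.009,0,0.04,0,0,-0.01,0,0.04,0,0,-0.01,0,0.04]'
```

```text
clock: 13.68
eef_pos: [0.4815, -0.2868, 0.0827]
tool_rot: [0.737, 0.676, -0.001, -0.005]
ft_force: [-1.0, 0.5, -3.6]
grip_width: 0.0474
grasp_force: 64.1
clock: 14.1
eef_pos: [0.4849, -0.2903, 0.078]
tool_rot: [0.738, 0.675, 0.0, 0.001]
ft_force: [0.7, -0.2, -3.3]
grip_width: 0.0477
grasp_force: 64.2
```

```bash
python3 -m creep '[0,0,-0.001,0,0.04,0,0,-0.002,0,0.04,0,0,-0.003,0,0.04,0,0,-0.003,0,0.04]'
python3 -m creep '[0,0,-0.0005,0,0.04,0,0,-0.001,0,0.04,0,0,-0.001,0,0.04]'
```

```text
clock: 14.43
eef_pos: [0.4842, -0.2902, 0.0742]
tool_rot: [0.738, 0.675, -0.0, -0.0]
ft_force: [0.7, 0.2, -2.9]
grip_width: 0.0474
grasp_force: 64.2
clock: 14.68
eef_pos: [0.4844, -0.2903, 0.0738]
tool_rot: [0.738, 0.675, 0.0, 0.0]
ft_force: [-1.7, 0.3, 1.5]
grip_width: 0.0474
grasp_force: 64.6
```

The foot stands on the felt with light contact only. Releasing.

```bash
python3 -m creep '[0,0,0,0,0.055,0,0,0,0,0.07,0,0,0,0,0.085,0,0,0,0,0.085,0,0,0,0,0.085,0,0,0,0,0.085,0,0,0,0,0.085]'
python3 -m creep '[0,0,0.01,0,0.085,0,0,0.03,0,0.085,0,0,0.06,0,0.085,0,0,0.09,0,0.085,0,0,0.12,0,0.085,0,-0.02,0.15,0,0.085,0,-0.04,0.18,0,0.085,0,-0.04,0.2,0,0.085,0,-0.04,0.2,0,0.085,0,-0.04,0.2,0,0.085]'
python3 m.py f1; python3 -c "
from h import *
C={n:cam(n) for n in('top','side')}
for t in('stamp','stamp_top'):
  rs=[ray(*C[n],L[0]['centre']) for n in C for L in [bot.place_of(n,t)] if L]; print(t,len(rs),tri(rs) if len(rs)>1 else '')"
```

```text
clock: 15.27
eef_pos: [0.4844, -0.2902, 0.0733]
tool_rot: [0.738, 0.675, 0.0, 0.0]
ft_force: [0.3, 0.7, -0.2]
grip_width: 0.0849
grasp_force: 0.0
clock: 16.1
eef_pos: [0.485, -0.3309, 0.2755]
tool_rot: [0.738, 0.675, 0.001, 0.002]
ft_force: [-0.2, 0.2, -0.3]
grip_width: 0.085
grasp_force: 0.0
stamp 1 0.94 [314.176 129.92 ] [ 0.483  -0.2863  0.004 ]
stamp_top 1 0.74 [312.32 142.2 ] [ 0.4819 -0.2899  0.116 ]
16.45 [ 0.484  -0.3296  0.2722] [-0.5978  0.4072  0.3445  1.5103 -0.      1.0615]
stamp 2 [ 0.48390345 -0.28823774  0.00088579]
stamp_top 2 [ 0.48267787 -0.28253048  0.11331059]
```

View pics/f1.png

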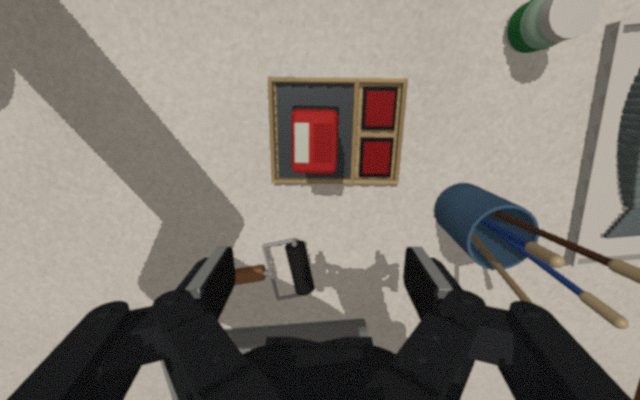

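The stamp stands upright, centred and square in its compartment at about (315,140), with its top at about 0.113 m, so the head is up. Nothing else has moved, and the gripper is clear.

```bash
python3 -c "
from workcell import bot
print(bot.job_done())"
```

```text
the job is handed in; nothing more can be done
None
```

The stamp was set down in the red box, centred to about 1 mm and square with its label towards the lower edge, pressed until the force jumped at 22 mm of travel, then stood back in its compartment upright with the head up; the cameras draw no ink, so I could not see the print itself.

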